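# Hook a tool arm into a slotted stand and lock it

## Task

Pick up the loose tool arm (the steel bracket with two claws at its back), hook both claws into the two slots of the upright stand, and press it gently down until it sits fully home and the spring catch has snapped out over it. The uprights are clamped a little higher or lower and further left or right on their base every time, so feel for the slots and the seat; never force the bracket against the stand with more than about 40 N. Let go of it, and leave the other things on the table where they are.

Things in the scene. Friction and masses are not known exactly. Their poses are not given: they have to be found in the camera images.
- bracket: Loose dark steel tool arm, 0.2-0.3 kg, standing upright. Origin: on its underside, at the rear face of its back plate, mid width; x to the rear (claws), y left, z up. Sizes in mm in this frame. Back plate x -6..0, 68 wide, z 0..68, with a window y -12..12, z 8..32 above a bottom bar 8 high. In front a low arm 10 thick, 26 high to x -125, upturned end 46 high at x -130..-120.
- grip (a point): A good place to grip the bracket from above, fingers closing along its y: at x -36, y 0, z 80 of the bracket, in its tall web (10 thick in y, x -56..-6, z 0..95). Moves with the bracket.
- claws (a point): On the bracket at x 5.5, y 0, z 46, midway between its two claws at the height of their lower ends. Claws at y +-24, 7 wide: arm x 0..11, z 58..65; down-turned lip x 5.5..11, z 46..58; lead-in tip 4 wide up to x 14.5, z 48..63.
- stand: Fixed slotted stand; only its base is measured. Origin: centre of the underside of its base plate, 120 x 160 x 10 mm; -x is its front, y left, z up. Two aluminium channels 30 wide at y +-24, tops at z 174, in sockets 46 high (front at x -24). Channels and catch together are clamped anywhere within +-8 mm in y and +-6 mm in z of nominal; these offsets are not measured and stay put under load.
- slots_nominal (a point): At x -20, y 0, z 120 of the stand: midway between the two slots on the channels' front face, at the slot bottoms (nominal; offsets +-8 mm in y, +-6 in z). Slots at y +-24, 10.5 wide, 38 high, wall 4 thick, hollow for 18 behind. The claws enter with the bracket turned like the stand, its origin nominally at z 83.5, y 0 (3 mm spare in z, 1.7 in y), until its plate meets the face (x -20).
- catch_nominal (a point): At x -20, y 0, z 71.5 of the stand: nominal underside of the catch nose (moves with the channels). After entering, the bracket is lowered: its bottom bar pushes the nose in (8 to 20 N down) and the claw arms land on the slot bottoms, a hard stop, bracket origin at z 62 plus the z offset. The nose then snaps out through the window over the bar, about 1.5 mm above it.
- catch (a joint): Spring catch between the channels: a slippery steel nose 14 wide, 9 high, that sticks out 4.5 mm from the front face, flat below, bevelled above. 0 = fully out, positive = pushed in (m), up to 0.007. Spring 7 N at 0, plus 1.5 N per mm.
- weight_100: small brass check weight with a knob, 33 mm across, 24 high; bystander. Origin at its underside.
- weight_200: larger brass check weight with a knob, 40 mm across, 30 high; bystander. Origin at its underside.
- hinged_tin: flat hinged tin, 65 x 94 x 27; bystander. Origin at its underside.
- timer: round wind-up kitchen timer, 62 mm, 50 high; bystander. Origin at its underside.
- sample_jar_1: small glass jar, black lid, 50 mm, 56 high; bystander. Origin at its underside.
- sample_jar_2: small glass jar, white lid, 50 mm, 56 high; bystander. Origin at its underside.
Things that resemble listed ones, but are neither listed nor needed, are in the scene too. Leave any pink look-alike of the stand alone.

How it is judged:
By the outcome, as a careful person would: the job done as asked, in the order asked, and still so for the second after the job is handed in, with the robot touching nothing.
It also fails if it takes over 72 s, if anything falls off the work surface, if the arm or the gripper's body presses on something with over 40 N, if the wrist force passes 120 N, or if a joint passes its speed limit or range.

## Robot

A 6-joint arm with a two-finger parallel gripper is mounted at the origin on a cart in front of the work surface, level with it; the furniture and walls round the work are solid. World frame = base frame: x ahead of the robot, y to its left, z up, the work surface at z = 0. Lengths are in m, angles in degrees, forces in N, time in s.
With the tool pointing down it reaches from about 0.4 to 0.825 m from the base axis. Payload 7 kg.
Tool frame: the origin (TCP) lies on the centre line of the jaws, within the pads' length; the fingertips stand 8 mm ahead of it and the grasp point (between the pads) lies 11 mm behind it; z points along the fingers, y is the line along which they close (so a half turn about z gives the same grasp; the last joint's range is limited). The gripper opens to 88 mm and grips with 3 to 60 N. Pads are 19 mm wide; open, the fingers measure 130 mm over their backs; the gripper's body (78 mm by 193 mm) begins 47 mm behind the grasp point.
Start: joints at [91.278, 20.546, 0.682, 0, -70.136, -16.507], TCP at [0.177, 0.651, 0.235] pointing down, gripper open.
Joint ranges: [-176.03, 176.03], [-82.01, 121.73], [-58.28, 71.71], [-173.87, 95.51], [-174.79, -0.11], [-173.66, 173.66]. Speed limits (degrees/s): [136.94, 136.94, 172.46, 180, 180, 180].

## Interface

Orientations are given as [roll, pitch, yaw] about the fixed x, y, z axes, in that order (R = Rz(yaw) Ry(pitch) Rx(roll)).
In Python, from plant import ctrl, vision gives the robot as it stands. The module is installed in compiled form; this text tells all that it offers.
- The arm moves only by the tool move_arm, never from a script. Its argument "moves" is one flat list of numbers, 7 for each row, row after row: the finger opening in cm, from 0 to 8.76, then the shift along the tool's x, y, z in cm, then the turn, a rotation vector about the tool's x, y, z in rad. A call has 1 to 8 rows; each row shifts and turns the commanded pose from where the row before left it, along the tool's axes as they then stand; what a row does not reach is not made up. A row lasts 1/10 s, in which the tool goes at most 50 mm and 8.59 degrees, less where a joint would pass 70% of its speed; a pose out of reach is approached as far as the arm can. A call with a gripper value outside its range is refused whole. The fingers move at their own pace and stop on an object; the grip force is fixed at half the most. Time passes only in rows, so rows that do not move let the fingers close. It gives the time, the measured TCP pose, the force, the opening and the grip force at its end, in the units of the state.
- ctrl.get_obs(): the state, without advancing time (a new reading comes with each control period).
- vision.snapshot(name): name is "scene" or "side" or "wrist"; returns (picture, depth): 384x512x3 uint8, red, green, blue; 384x512 float32, m along the optical axis (not along the pixel's ray), 0 where there is no reading.
- vision.camera_model(name): a dict with "vertical_fov" (degrees; the focal length in pixels is half the picture's height over the tangent of half this angle, whatever the lens; pixels are square), "cx", "cy" (the principal point, pixels), "D" ([k1, k2, p1, p2, k3] as OpenCV has them; the pictures are not rectified), "cam_to_world" (4x4, takes a point from camera to world coordinates). Camera axes: x right, y down, z forward; pixel columns grow to the right and rows downward; lengths in m; the calibration is good to about 2 mm. A picture is of the moment at which its call begins: read the wrist's pose just before it. camera_model takes no time and is no camera call; for the wrist camera it gives the pose at the moment of the call.
- ctrl.close_job(): hands the job in; it is judged then, once.
The state is a dict: "clock": time; "joint_pos": joint angles; "qvel": joint speeds; "tau": joint torques, N m; "tool_pos": TCP position; "orientation": TCP orientation; "force": force on the tool from outside, world axes, zero at the start; "moment": the same for the moment, N m; "opening": finger opening in m; "gripper_force": force on a finger pad.
Only numpy, scipy, OpenCV 4.12 (cv2) and the standard library are available. Lean on these libraries where they do the work, as an engineer would, in place of code of your own. Each camera call takes 0.05 s, during which the arm holds its last target. There are 200 camera calls.

## Working session

There is one attempt and no reset: what is moved stays moved. The work goes in short steps, Python scripts to look and compute and a tool call to move; the robot and the scene stay as the last step left them, time stands still between calls to the robot, and variables do not carry over. Pictures are saved under pics/ and viewed, at most 10 in all, crops included, and the job is handed in when it is done.

Besides the shell and the picture viewer there is one more tool, called after "Emit:" in YAML: its name, and indented under it one key for each argument. move_arm: Moves the arm, as the interface text tells. Its arguments: {"type":"object","properties":{"moves":{"type":"array"}},"required":["moves"]}

```bash
mkdir -p pics; cat > h.py <<'E'
import numpy as np, cv2
from plant import ctrl, vision
def snap(n):
    m=vision.camera_model(n); p,d=vision.snapshot(n); np.savez('pics/%s.npz'%n,p=p,d=d,T=np.array(m['cam_to_world']),m=np.array([m['vertical_fov'],m['cx'],m['cy']]),D=np.array(m['D'])); return p,d
def load(n):
    return np.load('pics/%s.npz'%n)
def cloud(n):
    z=load(n); d=z['d']; h,w=d.shape; f=h/2/np.tan(np.radians(z['m'][0]/2)); K=np.array([[f,0,z['m'][1]],[0,f,z['m'][2]],[0,0,1]])
    u,v=np.meshgrid(np.arange(w),np.arange(h)); q=cv2.undistortPoints(np.stack([u,v],-1).reshape(-1,1,2).astype(np.float64),K,z['D']).reshape(h,w,2)
    P=np.concatenate([q*d[...,None],d[...,None]],-1); T=z['T']; W=P@T[:3,:3].T+T[:3,3]; W[d==0]=np.nan; return W
def proj(n,X):
    z=load(n); h,w=z['d'].shape; f=h/2/np.tan(np.radians(z['m'][0]/2)); K=np.array([[f,0,z['m'][1]],[0,f,z['m'][2]],[0,0,1]])
    Ti=np.linalg.inv(z['T']); r,_=cv2.Rodrigues(Ti[:3,:3]); return cv2.projectPoints(np.array(X,float).reshape(-1,1,3),r,Ti[:3,3],K,z['D'])[0].reshape(-1,2)
E
python3 - <<'E'
from h import *
print(ctrl.get_obs())
for n in ['scene','side','wrist']:
    p,d=snap(n); print(n,load(n)['T'].round(3).tolist(),load(n)['m'])
a=load('scene')['p'];b=load('side')['p']
cv2.imwrite('pics/a.png',cv2.resize(a[...,::-1],(800,600),interpolation=cv2.INTER_CUBIC))
cv2.imwrite('pics/b.png',cv2.resize(b[...,::-1],(800,600),interpolation=cv2.INTER_CUBIC))
E
```

```text
{'clock': 0.0, 'joint_pos': array([ 9.12793691e+01,  2.05905587e+01,  6.34653364e-01, -2.05252718e-02,
       -7.01374459e+01, -1.65074194e+01]), 'qvel': array([-0.06096744, -0.03778905,  0.04981994, -0.12462645, -0.03029847,
       -0.02632089]), 'tau': array([-2.20297239e-03, -5.82724464e+01,  2.93053633e+01,  6.99750736e+00,
        6.80579193e-03, -1.65612096e-04]), 'tool_pos': array([0.17718816, 0.65083058, 0.23363799]), 'orientation': array([ 1.79905013e+02, -8.02744746e-03, -1.52350331e+01]), 'force': array([ 0.6237634 , -0.27969324, -0.67957617]), 'moment': array([0.00778992, 0.00739301, 0.0380829 ]), 'gripper_force': 0.0, 'opening': 0.08784490619776557}
scene [[0.625, -0.498, 0.6, -0.237], [-0.78, -0.403, 0.479, -0.311], [0.003, -0.768, -0.641, 0.901], [0.0, 0.0, 0.0, 1.0]] [ 44.84321203 261.98119149 190.5985358 ]
side [[-0.997, -0.03, 0.075, 0.402], [-0.08, 0.46, -0.884, 1.664], [-0.008, -0.887, -0.461, 0.822], [0.0, 0.0, 0.0, 1.0]] [ 45.67376425 254.04760342 186.9377552 ]
wrist [[-0.263, -0.926, -0.27, 0.251], [-0.965, 0.252, 0.073, 0.632], [0.001, 0.28, -0.96, 0.384], [0.0, 0.0, 0.0, 1.0]] [ 61.21524732 255.40704114 189.38331548]
```

View pics/a.png

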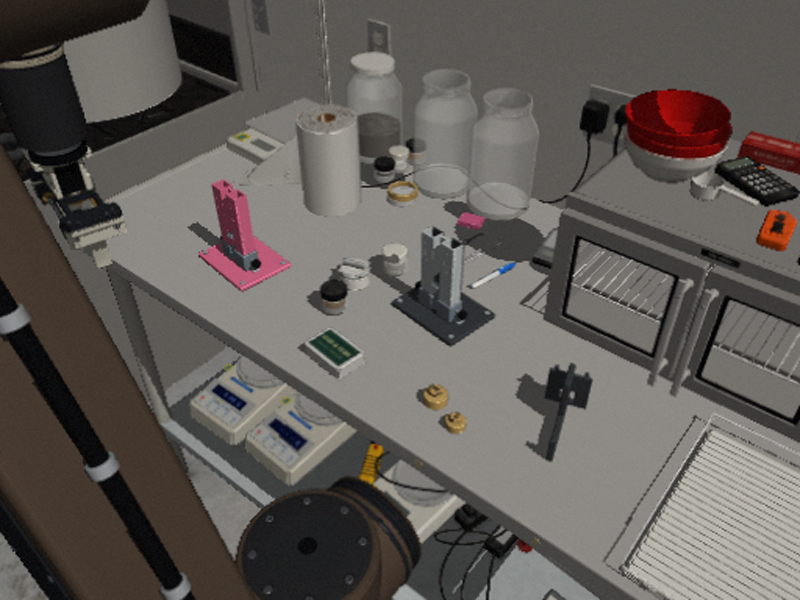

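View pics/b.png

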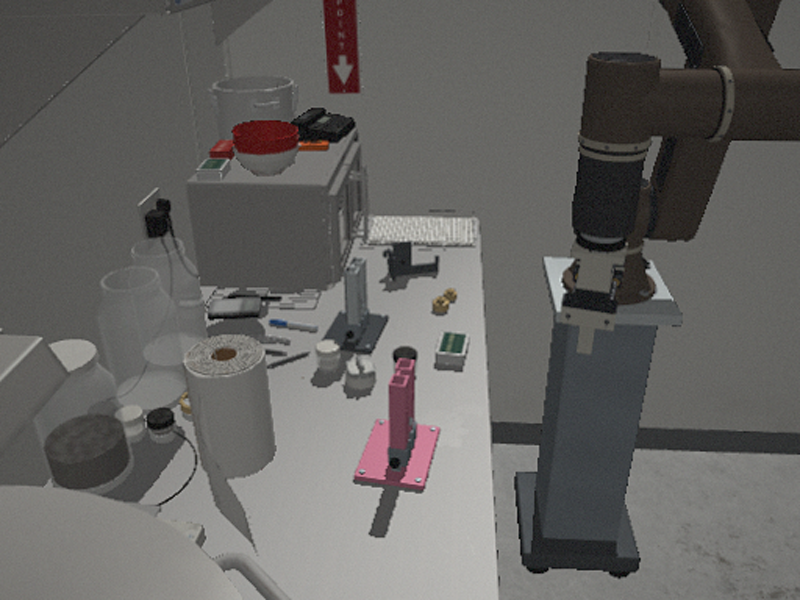

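The scene picture shows the bracket at (567,400), the grey stand at (443,290) and its pink look-alike at (240,245). The weights are at (435,395) and (455,422), the tin at (335,350), and the jars and timer at (335,295), (395,260) and (353,272). The only thing that could be taken for the stand is the pink one, and nothing else resembles the bracket. I'll check both choices in one close crop.

```bash
python3 - <<'E'
from h import *
p=load('scene')['p'][...,::-1]
A=p[135:225,245:320]; B=p[225:300,335:385]
q=load('side')['p'][...,::-1]; C=q[155:230,205:290]
r=lambda im:cv2.resize(im,(int(im.shape[1]*400/im.shape[0]),400),interpolation=cv2.INTER_CUBIC)
im=np.hstack([r(A),r(B)]); print(im.shape)
cv2.imwrite('pics/c.png',im)
W=cloud('scene')
# bracket points
for nm,(r0,r1,c0,c1),zz in [('br',(225,300,335,385),.004),('st',(135,225,245,320),.006)]:
    S=W[r0:r1,c0:c1].reshape(-1,3); S=S[S[:,2]>zz]; print(nm,len(S),np.nanmin(S,0).round(3),np.nanmax(S,0).round(3))
    for lo in np.arange(0,.2,.02):
        s=S[(S[:,2]>=lo)&(S[:,2]<lo+.02)]
        if len(s)>5: print(lo.round(2),len(s),s.min(0).round(3),s.max(0).round(3),s.mean(0).round(3))
E
```

```text
(400, 599, 3)
br 862 [ 0.404 -0.102  0.004] [0.676 0.094 0.099]
0.0 248 [ 0.404 -0.102  0.004] [0.676 0.094 0.02 ] [ 0.537 -0.01   0.008]
0.02 211 [ 0.436 -0.049  0.02 ] [0.567 0.026 0.04 ] [ 0.518 -0.019  0.03 ]
0.04 183 [ 0.436 -0.048  0.04 ] [0.569 0.027 0.06 ] [ 0.535 -0.013  0.05 ]
0.06 136 [ 0.506 -0.037  0.06 ] [0.58  0.028 0.078] [ 0.55  -0.009  0.067]
0.08 84 [ 0.506 -0.025  0.081] [ 0.554 -0.003  0.099] [ 0.526 -0.016  0.093]
st 3002 [0.502 0.201 0.006] [0.938 0.549 0.176]
0.0 1336 [0.502 0.201 0.006] [0.938 0.549 0.02 ] [0.657 0.3   0.011]
0.02 300 [0.584 0.229 0.02 ] [0.932 0.447 0.04 ] [0.638 0.329 0.03 ]
0.04 348 [0.582 0.233 0.04 ] [0.675 0.461 0.06 ] [0.621 0.357 0.051]
0.06 147 [0.589 0.251 0.06 ] [0.655 0.443 0.08 ] [0.599 0.287 0.07 ]
0.08 155 [0.588 0.252 0.08 ] [0.617 0.333 0.1  ] [0.599 0.286 0.09 ]
0.1 159 [0.586 0.25  0.1  ] [0.619 0.333 0.12 ] [0.6   0.286 0.111]
0.12 160 [0.589 0.251 0.12 ] [0.619 0.335 0.14 ] [0.602 0.286 0.13 ]
0.14 167 [0.588 0.251 0.14 ] [0.628 0.335 0.16 ] [0.602 0.289 0.151]
0.16 230 [0.587 0.25  0.16 ] [0.629 0.333 0.176] [0.607 0.29  0.168]
```

View pics/c.png

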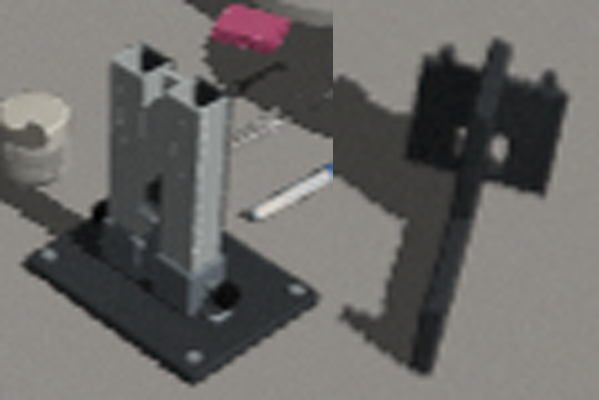

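The left half of the crop shows the grey stand, with channel tops near (140,55) and (195,90) and its base below. The right half shows the bracket, with its window at (480,145) and arm pointing to (425,360). I can't see the slots, so I'll take an enhanced crop and fit planes to work out where the front is.

```bash
python3 - <<'E'
from h import *
p=load('scene')['p'][...,::-1]
q=load('side')['p'][...,::-1]
r=lambda im:cv2.normalize(cv2.resize(im,(int(im.shape[1]*590/im.shape[0]),590),interpolation=cv2.INTER_LANCZOS4),None,0,255,cv2.NORM_MINMAX)
im=np.hstack([r(p[140:220,248:302]),r(q[160:230,203:253])])
g=cv2.convertScaleAbs(im,alpha=1.3); print(g.shape)
cv2.imwrite('pics/d.png',g[:,:800])
W=cloud('scene'); S=W[135:225,245:320].reshape(-1,3)
m=(S[:,2]>.08)&(S[:,2]<.17)&(S[:,0]<.64)&(S[:,1]<.345); s=S[m]
(c,sz,a)=cv2.minAreaRect((s[:,:2]*1000).astype(np.float32)); print('chan',c,sz,a)
m=(S[:,2]>.172)&(S[:,2]<.19)&(S[:,0]<.66)&(S[:,1]<.345); print('top',cv2.minAreaRect((S[m][:,:2]*1000).astype(np.float32)),S[m][:,2].mean())
m=(S[:,2]>.006)&(S[:,2]<.014)&(S[:,0]<.72)&(S[:,1]<.40)&(S[:,0]>.53); b=S[m]; 
print('base',cv2.minAreaRect((b[:,:2]*1000).astype(np.float32)))
S=W[225:300,335:385].reshape(-1,3); m=(S[:,2]>.02)&(S[:,0]<.6); s=S[m]
for lo,hi in [(.02,.06),(.06,.08),(.085,.12)]:
  t=s[(s[:,2]>lo)&(s[:,2]<hi)]; print(lo,cv2.minAreaRect((t[:,:2]*1000).astype(np.float32)))
E
```

```text
(590, 819, 3)
chan (608.2200927734375, 291.95263671875) (83.73822784423828, 34.190494537353516) 80.6389389038086
top ((607.234130859375, 290.40057373046875), (78.56204986572266, 28.82022476196289), 79.85188293457031) 0.1735647335776596
base ((628.307861328125, 285.98931884765625), (161.5770263671875, 182.91432189941406), 80.75435638427734)
0.02 ((498.427001953125, -25.571456909179688), (129.9799041748047, 67.04022216796875), 18.707780838012695)
0.06 ((546.8667602539062, -2.082050323486328), (61.727596282958984, 73.84908294677734), 79.51822662353516)
0.085 ((531.451904296875, -14.318839073181152), (49.60332107543945, 9.646627426147461), 18.327974319458008)
```

View pics/d.png

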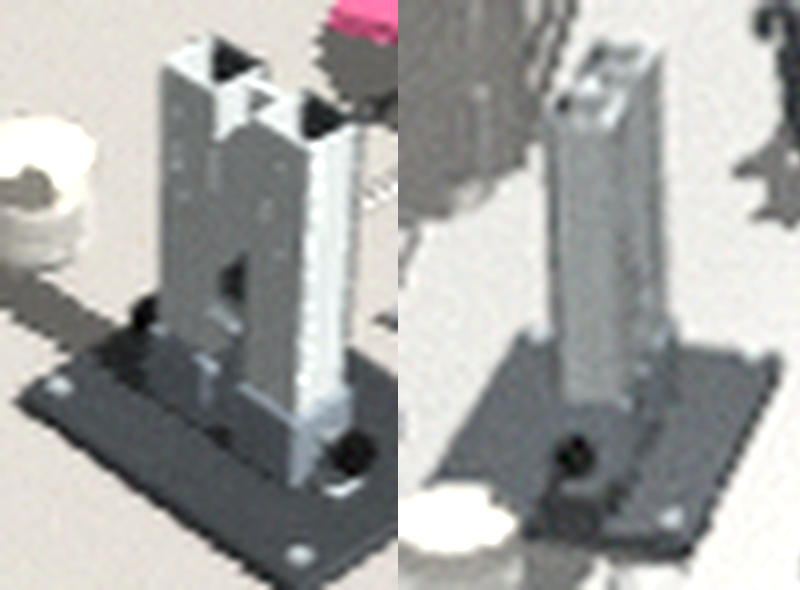

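The enhanced crop shows the catch nose with its bevel at (225,315) between the channels, on the robot side. The stand therefore faces the robot, with a yaw of about -10°. The bracket's yaw is about 18.5°. Next I'll look at the stand front with the tilted wrist camera.

```bash
cat >> h.py <<'E'
from scipy.spatial.transform import Rotation as Ro
def plan(pos,rpy,n,grip=8.76,start=None):
    o=ctrl.get_obs(); p0,e0=(o['tool_pos'],o['orientation']) if start is None else start
    R0=Ro.from_euler('xyz',e0,degrees=True); R1=Ro.from_euler('xyz',rpy,degrees=True) if np.ndim(rpy)==1 else Ro.from_matrix(rpy)
    w=(R0.inv()*R1).as_rotvec()/n; dR=Ro.from_rotvec(w).as_matrix()
    M=sum(R0.as_matrix()@np.linalg.matrix_power(dR,i) for i in range(n))
    d=np.linalg.solve(M,np.array(pos)-p0)*100
    print(n,'rows of',[grip]+d.round(2).tolist()+w.round(4).tolist(),'|d| %.2f rot %.1f'%(np.linalg.norm(d),np.degrees(np.linalg.norm(w))))
E
python3 - <<'E'
from h import *
R=(Ro.from_euler('z',-10,degrees=True)*Ro.from_euler('y',-35,degrees=True)*Ro.from_euler('x',180,degrees=True))
print(R.as_matrix().round(2).tolist(),R.as_euler('xyz',degrees=True))
plan([.41,.32,.29],R.as_matrix(),16)
W=cloud('scene'); z=load('scene'); p=z['p'].astype(int); m=(p[...,0]-p[...,1]>60)&(W[...,0]<1.0); m[:, 300:]=0; print(np.nanmin(W[m],0),np.nanmax(W[m],0))
E
```

```text
[[0.81, -0.17, 0.56], [-0.14, -0.98, -0.1], [0.57, 0.0, -0.82]] [180. -35. -10.]
16 rows of [8.76, 1.93, 1.69, 0.19, 0.0018, 0.0381, -0.0055] |d| 2.58 rot 2.2
[ 0.41599167  0.41277494 -0.59925077] [0.9057025  0.98344204 0.17886721]
```

Emit:
move_arm:
  moves: [8.76,1.93,1.69,0.19,0.0018,0.0381,-0.0055,8.76,1.93,1.69,0.19,0.0018,0.0381,-0.0055,8.76,1.93,1.69,0.19,0.0018,0.0381,-0.0055,8.76,1.93,1.69,0.19,0.0018,0.0381,-0.0055,8.76,1.93,1.69,0.19,0.0018,0.0381,-0.0055,8.76,1.93,1.69,0.19,0.0018,0.0381,-0.0055,8.76,1.93,1.69,0.19,0.0018,0.0381,-0.0055,8.76,1.93,1.69,0.19,0.0018,0.0381,-0.0055]

```text
clock: 0.95
tool_pos: [0.2946, 0.4814, 0.2393]
orientation: [-179.6, -17.6, -12.7]
force: [0.4, 0.6, 0.3]
opening: 0.0877
gripper_force: 0.0
```

Emit:
move_arm:
  moves: [8.76,1.93,1.69,0.19,0.0018,0.0381,-0.0055,8.76,1.93,1.69,0.19,0.0018,0.0381,-0.0055,8.76,1.93,1.69,0.19,0.0018,0.0381,-0.0055,8.76,1.93,1.69,0.19,0.0018,0.0381,-0.0055,8.76,1.93,1.69,0.19,0.0018,0.0381,-0.0055,8.76,1.93,1.69,0.19,0.0018,0.0381,-0.0055,8.76,1.93,1.69,0.19,0.0018,0.0381,-0.0055,8.76,1.93,1.69,0.19,0.0018,0.0381,-0.0055]

```text
clock: 1.75
tool_pos: [0.4104, 0.3197, 0.2904]
orientation: [-179.9, -35.0, -10.0]
force: [0.1, 0.0, 0.3]
opening: 0.0877
gripper_force: 0.0
```

Emit:
move_arm:
  moves: [8.76,0,0,0,0,0,0,8.76,0,0,0,0,0,0,8.76,0,0,0,0,0,0]

```text
clock: 2.05
tool_pos: [0.4098, 0.3213, 0.2902]
orientation: [-179.9, -34.9, -10.1]
force: [0.2, 0.8, 0.3]
opening: 0.0875
gripper_force: 0.0
```

```bash
python3 - <<'E'
from h import *
o=ctrl.get_obs(); print(o['clock'],o['tool_pos'],o['orientation'],o['force'])
p,d=snap('wrist'); cv2.imwrite('pics/w1.png',cv2.resize(p[...,::-1],(800,600),interpolation=cv2.INTER_CUBIC))
W=cloud('wrist')
m=(W[...,2]>.165)&(W[...,2]<.19)&(W[...,0]>.55); S=W[m]; print(len(S),np.median(S[:,2])); print(cv2.minAreaRect((S[:,:2]*1000).astype(np.float32)))
E
```

```text
2.05 [0.4098496  0.32131123 0.29023845] [-179.89690375  -34.92334471  -10.05723001] [0.23381431 0.79322464 0.26701412]
1486 0.1708439892185381
((639.6297607421875, 203.60134887695312), (59.288272857666016, 270.4027099609375), 19.769790649414062)
```

View pics/w1.png

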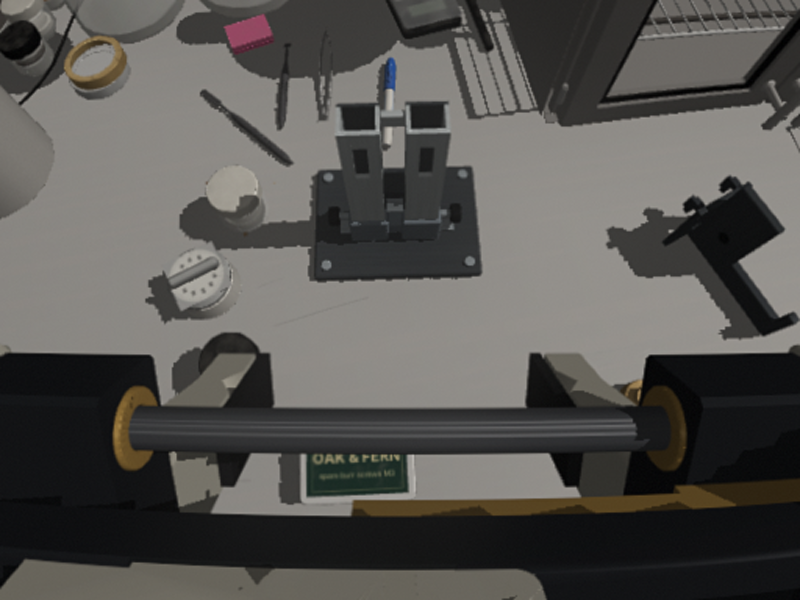

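The wrist view shows the stand front clearly, with slots at (361,160) and (427,160) and the nose at (395,208). The bracket is at right, around (740,250). I'll measure both from depth.

```bash
cat > meas.py <<'E'
from h import *
W=cloud('wrist'); p=load('wrist')['p']
sub=W[60:160,205:300].reshape(-1,3)
tab=W[180:200,100:200].reshape(-1,3); print('table z',np.nanmedian(tab[:,2]))
m=(sub[:,2]>.085)&(sub[:,2]<.168)&(sub[:,0]<.66); s=sub[m]
# robust front plane (vertical): x = a + b*y + c*z
k=np.ones(len(s),bool)
for _ in range(15):
    A=np.c_[np.ones(k.sum()),s[k,1],s[k,2]]; c=np.linalg.lstsq(A,s[k,0],rcond=None)[0]
    r=s[:,0]-(c[0]+c[1]*s[:,1]+c[2]*s[:,2]); k=np.abs(r)<.002 if _>5 else (r<np.percentile(r,60))
yaw=np.degrees(np.arctan(-c[1])); print('plane',c,'yaw',yaw,'n',k.sum())
yw=np.radians(yaw); ex=np.array([np.cos(yw),np.sin(yw)]); ey=np.array([-np.sin(yw),np.cos(yw)])
F=s[k]; t=F[:,:2]@ey; print('front-face x',np.median(F[:,:2]@ex),'lat extent',t.min(),t.max(), 'mid',(t.min()+t.max())/2)
# top
m=(sub[:,2]>.16)&(sub[:,2]<.185)&(sub[:,0]<.66)&(sub[:,1]>.24)&(sub[:,1]<.345); T=sub[m]; T=T[np.abs(T[:,2]-np.percentile(T[:,2],90))<.003]; print('top z',np.median(T[:,2]),'lat',(T[:,:2]@ey).min(),(T[:,:2]@ey).max(),'x',(T[:,:2]@ex).min(),(T[:,:2]@ex).max())
# base
b=W[100:185,190:320].reshape(-1,3); b=b[(b[:,2]>.006)&(b[:,2]<.014)]; l=b[:,:2]@ey; x=b[:,:2]@ex
print('base lat',np.percentile(l,[0.3,1,99,99.7]),'x',np.percentile(x,[.3,1]),'z',np.median(b[:,2]),cv2.minAreaRect((b[:,:2]*1000).astype(np.float32)))
# slots: rays to front plane via colour dark
z=load('wrist'); o=z['T'][:3,3]; d=W-o; n=np.array([1,-c[1],-c[2]]); tt=(c[0]-o@n)/(d@n); Q=o+d*tt[...,None]
g=p.mean(-1); L=Q[...,:2]@ey
for z0 in (.128,.136,.144,.152):
    mm=(np.abs(Q[...,2]-z0)<.003)&(L>t.min()-.002)&(L<t.max()+.002)
    bins=np.arange(t.min()-.002,t.max()+.002,.002); idx=np.digitize(L[mm],bins); print(z0,[int(g[mm][idx==i].mean()) if (idx==i).any() else -1 for i in range(1,len(bins))])
print('bin0',bins[0])
np.set_printoptions(precision=4,suppress=True)
for sgn in (-1,1):
  cen=(t.min()+t.max())/2+sgn*.024
  mm=(np.abs(L-cen)<.003); zb=np.arange(.10,.18,.0025); idx=np.digitize(Q[...,2][mm],zb); print(sgn,[(round(zb[i-1],4),int(g[mm][idx==i].mean())) for i in range(1,len(zb)) if (idx==i).any()])
# bracket
B=W[105:220,415:512].reshape(-1,3); B=B[(B[:,2]>.012)]; 
for lo,hi in [(.012,.04),(.04,.058),(.06,.075),(.085,.12)]:
  q=B[(B[:,2]>lo)&(B[:,2]<hi)]; print(lo,len(q),cv2.minAreaRect((q[:,:2]*1000).astype(np.float32)) if len(q) else '')
E
python3 meas.py
python3 - <<'E'
import sys;sys.path.insert(0,'.')
import os;os.chdir('.')
from h import *
p=load('wrist')['p'][...,::-1]
r=lambda im,w:cv2.resize(im,None,fx=w/im.shape[1],fy=w/im.shape[1],interpolation=cv2.INTER_CUBIC)
a=r(p[60:180,200:310],500); b=r(p[105:220,412:512],300); im=np.zeros((max(a.shape[0],b.shape[0]),800,3),np.uint8); im[:a.shape[0],:500]=a; im[:b.shape[0],500:]=b
print(im.shape,'scale',500/110,3.0); cv2.imwrite('pics/e.png',im)
E
```

```text
table z 0.00047873278331114766
plane [ 0.55400671  0.14631459 -0.00766506] yaw -8.324142608574247 n 1713
front-face x 0.5471970140727689 lat extent 0.3382908600030682 0.41699266419511566 mid 0.37764176209909195
top z 0.17090416879200634 lat 0.3381439909609543 0.41725362380358066 x 0.5455090498981781 0.5744929560452677
base lat [0.29624525 0.29719795 0.45503016 0.45598021] x [0.5067509  0.50713286] z 0.009762306976411339 ((615.1019897460938, 290.009765625), (161.2300262451172, 120.30079650878906), 81.65489196777344)
0.128 [77, 60, 59, 59, 59, 58, 35, 27, 26, 27, 26, 45, 58, 58, 58, 57, 53, 58, 61, 61, 62, 62, 61, 66, 71, 65, 57, 58, 58, 54, 28, 26, 26, 27, 29, 52, 58, 59, 59, 59, 67]
0.136 [134, 91, 59, 60, 59, 59, 43, 27, 27, 27, 27, 47, 58, 59, 58, 57, 58, 134, 137, 137, 137, 137, 137, 137, 135, 60, 58, 59, 58, 58, 30, 27, 27, 27, 32, 64, 59, 59, 59, 64, 116]
0.144 [136, 80, 59, 60, 60, 59, 37, 28, 28, 28, 28, 50, 58, 59, 58, 57, 56, 133, 137, 137, 137, 137, 136, 137, 104, 56, 57, 59, 59, 58, 36, 28, 28, 28, 29, 51, 59, 60, 59, 62, 116]
0.152 [134, 92, 60, 60, 60, 59, 46, 29, 28, 28
[... 1518 characters left out ...]
5), 52), (np.float64(0.1575), 59), (np.float64(0.16), 60), (np.float64(0.1625), 59), (np.float64(0.165), 59), (np.float64(0.1675), 60), (np.float64(0.17), 106), (np.float64(0.1725), 145), (np.float64(0.175), 110)]
0.012 1113 ((500.2491760253906, -16.912948608398438), (133.9678497314453, 31.7208194732666), 31.147401809692383)
0.04 511 ((506.06982421875, -6.909503936767578), (147.09854125976562, 60.90906524658203), 7.829339981079102)
0.06 548 ((549.6146850585938, 1.112701416015625), (58.52321243286133, 74.74881744384766), 73.46041107177734)
0.085 396 ((530.9038696289062, -11.490863800048828), (50.14539337158203, 12.007542610168457), 17.347864151000977)
(545, 800, 3) scale 4.545454545454546 3.0
```

View pics/e.png

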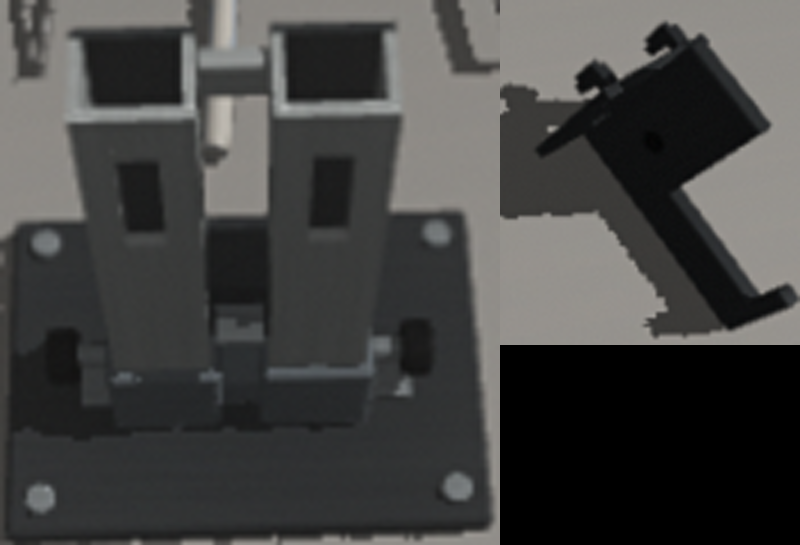

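The crop shows both slots and the nose clearly, with the bracket upright and its claws pointing away from the robot. The stand's yaw is -8.33°, with a y offset of +1.6 mm and a z offset of about -3.2 mm. Next I'll hover over the bracket.

```bash
python3 - <<'E'
from h import *
plan([.526,-.013,.20],[180,0,17.8],12)
E
```

```text
12 rows of [8.76, 0.54, 2.82, 1.06, 0.0122, -0.0498, -0.0392] |d| 3.06 rot 3.7
```

Emit:
move_arm:
  moves: [8.76,0.54,2.82,1.06,0.0122,-0.0498,-0.0392,8.76,0.54,2.82,1.06,0.0122,-0.0498,-0.0392,8.76,0.54,2.82,1.06,0.0122,-0.0498,-0.0392,8.76,0.54,2.82,1.06,0.0122,-0.0498,-0.0392,8.76,0.54,2.82,1.06,0.0122,-0.0498,-0.0392,8.76,0.54,2.82,1.06,0.0122,-0.0498,-0.0392]

```text
clock: 2.7
tool_pos: [0.4552, 0.1468, 0.2528]
orientation: [177.9, -17.4, 4.7]
force: [1.4, -0.1, 0.3]
opening: 0.0874
gripper_force: 0.0
```

Emit:
move_arm:
  moves: [8.76,0.54,2.82,1.06,0.0122,-0.0498,-0.0392,8.76,0.54,2.82,1.06,0.0122,-0.0498,-0.0392,8.76,0.54,2.82,1.06,0.0122,-0.0498,-0.0392,8.76,0.54,2.82,1.06,0.0122,-0.0498,-0.0392,8.76,0.54,2.82,1.06,0.0122,-0.0498,-0.0392,8.76,0.54,2.82,1.06,0.0122,-0.0498,-0.0392,8.76,0,0,0,0,0,0,8.76,0,0,0,0,0,0]

```text
clock: 3.5
tool_pos: [0.5266, -0.0142, 0.1995]
orientation: [180.0, 0.1, 17.7]
force: [0.9, 0.9, 0.4]
opening: 0.0877
gripper_force: 0.0
```

```bash
python3 - <<'E'
from h import *
o=ctrl.get_obs(); print(o['clock'],o['tool_pos'],o['orientation'],o['force'])
p,d=snap('wrist'); cv2.imwrite('pics/w2.png',cv2.resize(p[...,::-1],(800,600),interpolation=cv2.INTER_CUBIC))
W=cloud('wrist'); B=W.reshape(-1,3); B=B[(np.abs(B[:,0]-.53)<.09)&(np.abs(B[:,1])<.08)]
for lo,hi in [(.04,.06),(.06,.075),(.088,.10)]:
  q=B[(B[:,2]>lo)&(B[:,2]<hi)]; print(lo,len(q),cv2.minAreaRect((q[:,:2]*1000).astype(np.float32)) if len(q) else '',np.median(q[:,2]))
q=B[(B[:,2]>.064)&(B[:,2]<.0715)]; c=q[:,:2].mean(0); u,s,v=np.linalg.svd(q[:,:2]-c,full_matrices=False); print('plate top',c,np.degrees(np.arctan2(v[0,1],v[0,0])),len(q))
E
```

```text
3.5 [ 0.52663613 -0.01421277  0.19949314] [1.79968716e+02 1.07483147e-01 1.76814157e+01] [0.86652968 0.9395284  0.38664763]
0.04 281 ((509.10491943359375, -7.939052581787109), (143.67364501953125, 65.2464828491211), 5.692647457122803) 0.04723773169140055
0.06 887 ((564.0756225585938, -2.0249977111816406), (22.56049156188965, 67.46640014648438), 18.377939224243164) 0.06713500826382901
0.088 709 ((531.8585815429688, -12.729317665100098), (49.29594802856445, 9.999180793762207), 18.205181121826172) 0.09467574812962215
plate top [ 0.55992726 -0.00278248] -71.79139381075807 753
```

View pics/w2.png

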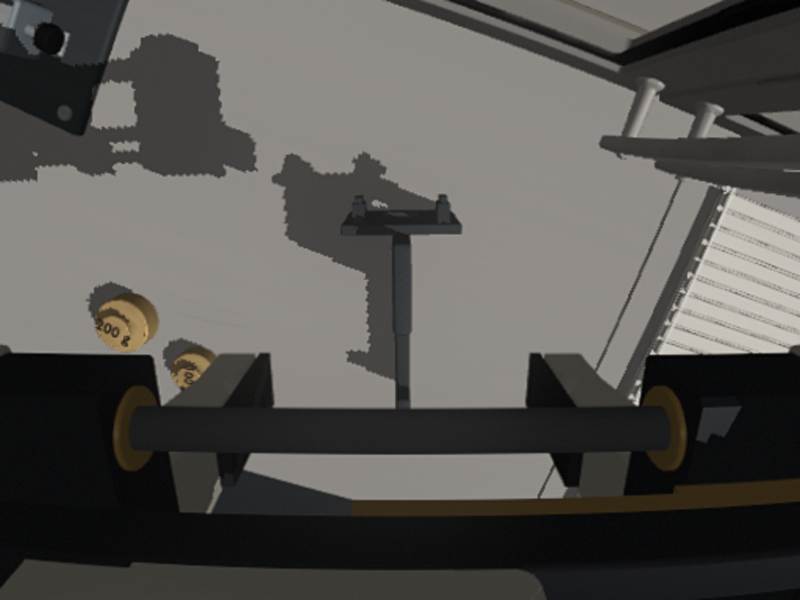

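The hover view shows the bracket's web straight below the jaws, along the column near 402, with the claws at (358,207) and (443,207). Its yaw is 18.2°. I'll descend and grip.

```bash
python3 - <<'E'
from h import *
plan([.5271,-.0143,.0690],[180,0,18.2],5)
E
```

```text
5 rows of [8.76, 0.01, 0.02, 2.62, 0.0001, 0.0001, -0.0016] |d| 2.62 rot 0.1
```

Emit:
move_arm:
  moves: [8.76,0.01,0.02,2.61,0,0,-0.0018,8.76,0.01,0.02,2.61,0,0,-0.0018,8.76,0.01,0.02,2.61,0,0,-0.0018,8.76,0.01,0.02,2.61,0,0,-0.0018,8.76,0.01,0.02,2.61,0,0,-0.0018,8.76,0,0,0,0,0,0]

```text
clock: 4.15
tool_pos: [0.5246, -0.0142, 0.0681]
orientation: [180.0, 0.2, 18.4]
force: [-0.9, -0.9, -0.8]
opening: 0.0873
gripper_force: 0.0
```

Emit:
move_arm:
  moves: [0,0,0,0,0,0,0,0,0,0,0,0,0,0,0,0,0,0,0,0,0,0,0,0,0,0,0,0,0,0,0,0,0,0,0,0,0,0,0,0,0,0,0,0,0,0,0,0,0,0,0,0,0,0,0,0]

```text
clock: 4.95
tool_pos: [0.527, -0.0149, 0.0703]
orientation: [180.0, -0.0, 18.3]
force: [0.8, 1.0, -0.5]
opening: 0.0293
gripper_force: 0.0
```

Emit:
move_arm:
  moves: [0,0,0,0,0,0,0,0,0,0,0,0,0,0,0,0,0,0,0,0,0,0,0,0,0,0,0,0,0,0,0,0,0,0,0,0,0,0,0,0,0,0]

```text
clock: 5.55
tool_pos: [0.527, -0.0149, 0.0702]
orientation: [180.0, -0.0, 18.3]
force: [-0.0, 0.4, -0.3]
opening: 0.0094
gripper_force: 30.0
```

```bash
python3 - <<'E'
from h import *
o=ctrl.get_obs(); print(o['clock'],o['tool_pos'],o['orientation'],o['force'],o['opening'],o['gripper_force'])
E
```

```text
5.55 [ 0.5269584  -0.01486239  0.07023453] [ 1.79961164e+02 -1.23682759e-02  1.83075869e+01] [-0.04059669  0.4091222  -0.34628048] 0.009426542949944432 29.998227059841156
```

Emit:
move_arm:
  moves: [0,0,0,-1,0,0,0,0,0,0,-2.5,0,0,0,0,0,0,-3,0,0,0,0,0,0,-3.5,0,0,0,0,0,0,-3.5,0,0,0,0,0,0,-3,0,0,0,0,0,0,-1.5,0,0,0,0,0,0,0,0,0,0]

```text
clock: 6.35
tool_pos: [0.5279, -0.0146, 0.2534]
orientation: [179.9, -0.3, 18.3]
force: [0.1, -0.6, -2.4]
opening: 0.0097
gripper_force: 30.0
```

```bash
cat >> h.py <<'E'
yw=np.radians(-8.33); EX=np.array([np.cos(yw),np.sin(yw)]); EY=np.array([-np.sin(yw),np.cos(yw)])
def S2W(x,l,z): return np.r_[EX*x+EY*l,z]
def show():
    o=ctrl.get_obs(); t=o['tool_pos']; f=o['force']; print('t %.2f'%o['clock'],'x %.4f lat %.4f z %.4f'%(t[:2]@EX,t[:2]@EY,t[2]),o['orientation'].round(2),'F ex %.1f ey %.1f z %.1f'%(f[:2]@EX,f[:2]@EY,f[2]),o['moment'].round(2),'op %.4f gf %.1f'%(o['opening'],o['gripper_force']))
E
python3 - <<'E'
from h import *
show(); plan(S2W(.465,.3777,.25),[180,0,-8.33],12,0)
E
```

```text
t 6.35 x 0.5244 lat 0.0620 z 0.2534 [179.94  -0.31  18.32] F ex 0.2 ey -0.5 z -2.4 [-0.02 -0.01 -0.01] op 0.0097 gf 30.0
12 rows of [0, 0.18, -2.69, 0.03, -0.0, -0.0005, 0.0388] |d| 2.70 rot 2.2
```

Emit:
move_arm:
  moves: [0,0.18,-2.69,0.03,0,0,0.0388,0,0.18,-2.69,0.03,0,0,0.0388,0,0.18,-2.69,0.03,0,0,0.0388,0,0.18,-2.69,0.03,0,0,0.0388,0,0.18,-2.69,0.03,0,0,0.0388,0,0.18,-2.69,0.03,0,0,0.0388]

```text
clock: 6.95
tool_pos: [0.5007, 0.1454, 0.2472]
orientation: [179.9, 0.1, 4.9]
force: [0.6, -1.0, -1.4]
opening: 0.0098
gripper_force: 30.0
```

Emit:
move_arm:
  moves: [0,0.18,-2.69,0.03,0,0,0.0388,0,0.18,-2.69,0.03,0,0,0.0388,0,0.18,-2.69,0.03,0,0,0.0388,0,0.18,-2.69,0.03,0,0,0.0388,0,0.18,-2.69,0.03,0,0,0.0388,0,0.18,-2.69,0.03,0,0,0.0388,0,0,0,0,0,0,0,0,0,0,0,0,0,0]

```text
clock: 7.75
tool_pos: [0.5135, 0.3055, 0.2448]
orientation: [179.8, 0.1, -8.3]
force: [-0.4, -0.3, -2.9]
opening: 0.01
gripper_force: 30.0
```

```bash
python3 - <<'E'
from h import *
show(); plan(S2W(.4655,.3777,.1535),[180,0,-8.33],5,0)
E
```

```text
t 7.75 x 0.4638 lat 0.3767 z 0.2448 [ 1.7984e+02  8.0000e-02 -8.3100e+00] F ex -0.3 ey -0.4 z -2.9 [-0.09 -0.04  0.  ] op 0.0100 gf 30.0
5 rows of [0, 0.03, -0.02, 1.83, 0.0006, 0.0003, 0.0001] |d| 1.83 rot 0.0
```

Emit:
move_arm:
  moves: [0,0.03,-0.02,1.83,0,0,0,0,0.03,-0.02,1.83,0,0,0,0,0.03,-0.02,1.83,0,0,0,0,0.03,-0.02,1.83,0,0,0,0,0.03,-0.02,1.83,0,0,0,0,0,0,0,0,0,0,0,0,0,0,0,0,0,0,0,0,0,0,0,0]

```text
clock: 8.55
tool_pos: [0.5165, 0.3064, 0.1562]
orientation: [-180.0, -0.1, -8.4]
force: [0.6, -0.4, -2.5]
opening: 0.0095
gripper_force: 30.0
```

```bash
python3 - <<'E'
from h import *
show()
p,d=snap('wrist'); show(); cv2.imwrite('pics/w3.png',cv2.resize(p[...,::-1],(800,600),interpolation=cv2.INTER_CUBIC))
print(d[d>0].min())
W=cloud('wrist'); X=W[...,:2]@EX; L=W[...,:2]@EY; Z=W[...,2]
def rep(n,m):
    print(n,m.sum(), 'x',np.percentile(X[m],[1,50,99]).round(4),'lat',np.percentile(L[m],[.5,50,99.5]).round(4),'mid %.4f'%((np.percentile(L[m],.5)+np.percentile(L[m],99.5))/2),'z %.4f'%np.median(Z[m]))
    q=np.c_[X[m],L[m]].astype(np.float32)*1000; print(cv2.minAreaRect(q))
rep('chan',(Z>.164)&(Z<.178)&(X>.54)&(X<.60)&(abs(L-.3777)<.055))
rep('plate',(Z>.144)&(Z<.156)&(X>.47)&(X<.51)&(abs(L-.3777)<.045))
rep('claw',(Z>.138)&(Z<.152)&(X>.5055)&(X<.53)&(abs(L-.3777)<.045))
E
```

```text
t 8.55 x 0.4667 lat 0.3780 z 0.1562 [-1.7997e+02 -1.0000e-01 -8.3700e+00] F ex 0.7 ey -0.3 z -2.5 [ 0.05 -0.05  0.01] op 0.0095 gf 30.0
t 8.60 x 0.4667 lat 0.3781 z 0.1563 [-1.7995e+02 -1.1000e-01 -8.3700e+00] F ex -0.2 ey 0.8 z -2.8 [-0.    0.01  0.  ] op 0.0099 gf 30.0
0.054247152
chan 6332 x [0.5471 0.5642 0.574 ] lat [0.3388 0.3777 0.4165] mid 0.3776 z 0.1707
((560.6965942382812, 377.6788024902344), (27.609725952148438, 78.62020111083984), 0.007807825691998005)
plate 2830 x [0.4764 0.5005 0.5095] lat [0.3458 0.3789 0.4125] mid 0.3792 z 0.1533
((492.8599548339844, 378.9595947265625), (68.24896240234375, 34.18916320800781), 89.96746063232422)
claw 751 x [0.5056 0.5113 0.5165] lat [0.3516 0.3587 0.4066] mid 0.3791 z 0.1501
((511.0573425292969, 379.0245666503906), (55.503822326660156, 11.165156364440918), 89.85907745361328)
```

View pics/w3.png

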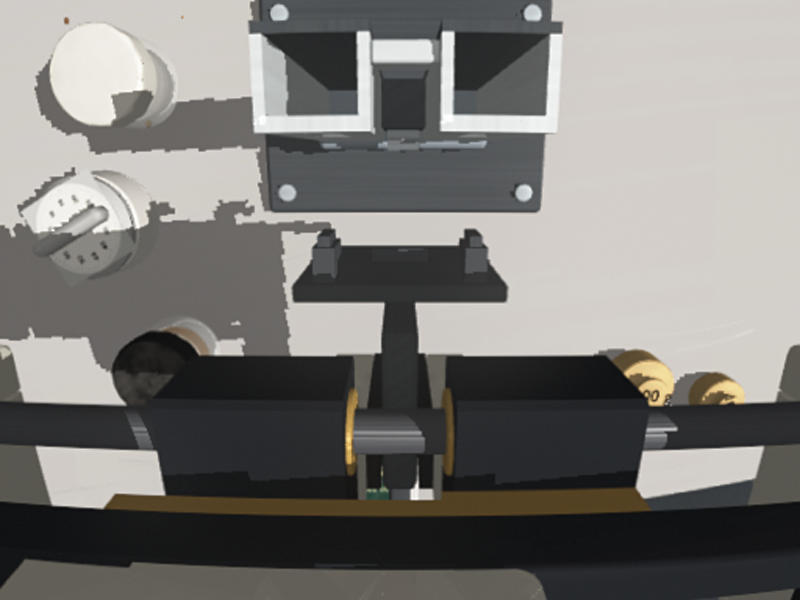

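The view shows the bracket level and square to the stand. It sits 1.4 mm too far left: the claws average 0.3791 against 0.3777 for the channels. I'll correct this and feel my way in.

Emit:
move_arm:
  moves: [0,0.5,0.07,0.1,0,0,0,0,0.8,0.07,0.1,0,0,0,0,0.8,0,0,0,0,0,0,0.5,0,0,0,0,0,0,0,0,0,0,0,0,0,0,0,0,0,0,0]

```text
clock: 9.2
tool_pos: [0.5416, 0.301, 0.1528]
orientation: [180.0, -0.0, -8.4]
force: [-0.1, 0.2, -2.5]
opening: 0.0101
gripper_force: 30.0
```

Emit:
move_arm:
  moves: [0,0.3,0,0,0,0,0,0,0.3,0,0,0,0,0,0,0,0,0,0,0,0,0,0,0,0,0,0,0]

```text
clock: 9.6
tool_pos: [0.5475, 0.3003, 0.153]
orientation: [180.0, -0.0, -8.4]
force: [-0.1, 0.3, -3.1]
opening: 0.0096
gripper_force: 30.0
```

```bash
python3 - <<'E'
from h import *
show()
E
```

```text
t 9.60 x 0.4982 lat 0.3764 z 0.1530 [ 1.7997e+02 -4.0000e-02 -8.3700e+00] F ex -0.1 ey 0.3 z -3.1 [0.02 0.01 0.02] op 0.0096 gf 30.0
```

Emit:
move_arm:
  moves: [0,0.25,0,0,0,0,0,0,0.25,0,0,0,0,0,0,0,0,0,0,0,0,0,0,0,0,0,0,0]

```text
clock: 10.0
tool_pos: [0.5525, 0.2995, 0.153]
orientation: [180.0, -0.0, -8.4]
force: [-0.4, 0.5, -2.1]
opening: 0.0099
gripper_force: 30.0
```

Emit:
move_arm:
  moves: [0,0.25,0,0,0,0,0,0,0.25,0,0,0,0,0,0,0,0,0,0,0,0,0,0,0,0,0,0,0]

```text
clock: 10.4
tool_pos: [0.5574, 0.2988, 0.153]
orientation: [180.0, -0.0, -8.4]
force: [-0.3, -0.4, -2.4]
opening: 0.0104
gripper_force: 30.0
```

```bash
python3 - <<'E'
from h import *
show()
E
```

```text
t 10.40 x 0.5082 lat 0.3764 z 0.1530 [ 1.7997e+02 -3.0000e-02 -8.3800e+00] F ex -0.3 ey -0.4 z -2.4 [-0.04 -0.02 -0.03] op 0.0104 gf 30.0
```

Entered 12 mm without any contact. I'll feel for the face, 1 mm at a time.

Emit:
move_arm:
  moves: [0,0.1,0,0,0,0,0,0,0.1,0,0,0,0,0,0,0,0,0,0,0,0]

```text
clock: 10.7
tool_pos: [0.5594, 0.2986, 0.1531]
orientation: [180.0, -0.0, -8.4]
force: [0.9, 0.0, -2.8]
opening: 0.0097
gripper_force: 30.0
```

Emit:
move_arm:
  moves: [0,0.1,0,0,0,0,0,0,0,0,0,0,0,0]

```text
clock: 10.9
tool_pos: [0.5604, 0.2984, 0.1531]
orientation: [180.0, -0.0, -8.4]
force: [-0.3, -0.4, -2.2]
opening: 0.0101
gripper_force: 30.0
```

```bash
python3 - <<'E'
from h import *
show()
E
```

```text
t 10.90 x 0.5113 lat 0.3764 z 0.1531 [ 1.7998e+02 -4.0000e-02 -8.3700e+00] F ex -0.2 ey -0.5 z -2.2 [ 0.01 -0.04  0.  ] op 0.0101 gf 30.0
```

Emit:
move_arm:
  moves: [0,0.06,0,0,0,0,0,0,0,0,0,0,0,0]

```text
clock: 11.1
tool_pos: [0.5609, 0.2983, 0.153]
orientation: [180.0, -0.0, -8.4]
force: [-0.3, 0.3, -2.8]
opening: 0.0093
gripper_force: 30.0
```

Emit:
move_arm:
  moves: [0,0.06,0,0,0,0,0,0,0,0,0,0,0,0]

```text
clock: 11.3
tool_pos: [0.5611, 0.2982, 0.153]
orientation: [180.0, -0.0, -8.4]
force: [-1.8, 0.6, -0.8]
opening: 0.0097
gripper_force: 30.0
```

The plate has met the face at about 2 N. Now I'll lower it, watching the force.

Emit:
move_arm:
  moves: [0,0,0,0.2,0,0,0,0,0,0,0.2,0,0,0,0,0,0,0,0,0,0]

```text
clock: 11.6
tool_pos: [0.5611, 0.2981, 0.1485]
orientation: [179.9, 0.0, -8.4]
force: [-2.0, 1.1, -3.1]
opening: 0.0099
gripper_force: 30.0
```

Emit:
move_arm:
  moves: [0,0,0,0.15,0,0,0,0,0,0,0.15,0,0,0,0,0,0,0,0,0,0]

```text
clock: 11.9
tool_pos: [0.561, 0.2983, 0.1463]
orientation: [180.0, -0.0, -8.4]
force: [-5.6, 0.5, 3.4]
opening: 0.0098
gripper_force: 30.0
```

```bash
python3 - <<'E'
from h import *
show()
E
```

```text
t 11.90 x 0.5119 lat 0.3764 z 0.1463 [ 1.7997e+02 -1.0000e-02 -8.3600e+00] F ex -5.7 ey -0.3 z 3.4 [0.36 2.61 0.04] op 0.0098 gf 30.0
```

Emit:
move_arm:
  moves: [0,0,0,0.15,0,0,0,0,0,0,0.15,0,0,0,0,0,0,0,0,0,0]

```text
clock: 12.2
tool_pos: [0.5609, 0.2984, 0.1437]
orientation: [180.0, -0.0, -8.4]
force: [-8.9, 1.3, 4.9]
opening: 0.01
gripper_force: 30.0
```

Emit:
move_arm:
  moves: [0,0,0,0.15,0,0,0,0,0,0,0.1,0,0,0,0,0,0,0,0,0,0]

```text
clock: 12.5
tool_pos: [0.5609, 0.2986, 0.1417]
orientation: [-180.0, -0.0, -8.3]
force: [-9.5, 1.6, 8.3]
opening: 0.0098
gripper_force: 30.0
```

```bash
python3 - <<'E'
from h import *
show()
E
```

```text
t 12.50 x 0.5117 lat 0.3767 z 0.1417 [-1.80e+02 -1.00e-02 -8.35e+00] F ex -9.6 ey 0.2 z 8.3 [0.57 4.02 0.02] op 0.0098 gf 30.0
```

Emit:
move_arm:
  moves: [0,0,0,0.15,0,0,0,0,0,0,0.15,0,0,0,0,0,0,0,0,0,0]

```text
clock: 12.8
tool_pos: [0.5616, 0.2986, 0.1379]
orientation: [-180.0, -0.1, -8.4]
force: [-4.5, 2.4, 1.3]
opening: 0.0101
gripper_force: 30.0
```

Emit:
move_arm:
  moves: [0,0,0,0.15,0,0,0,0,0,0,0.15,0,0,0,0,0,0,0,0,0,0]

```text
clock: 13.1
tool_pos: [0.5615, 0.2982, 0.1343]
orientation: [180.0, -0.0, -8.4]
force: [-4.4, 1.5, -0.1]
opening: 0.0098
gripper_force: 30.0
```

Emit:
move_arm:
  moves: [0,0,0,0.15,0,0,0,0,0,0,0.15,0,0,0,0,0,0,0,0,0,0]

```text
clock: 13.4
tool_pos: [0.562, 0.298, 0.1312]
orientation: [180.0, -0.1, -8.4]
force: [0.4, -1.4, -2.9]
opening: 0.0097
gripper_force: 30.0
```

```bash
python3 - <<'E'
from h import *
show()
E
```

```text
t 13.40 x 0.5129 lat 0.3763 z 0.1312 [ 1.7996e+02 -7.0000e-02 -8.3700e+00] F ex 0.6 ey -1.3 z -2.9 [-0.03  0.03  0.04] op 0.0097 gf 30.0
```

Emit:
move_arm:
  moves: [0,0,0,0.1,0,0,0,0,0,0,0,0,0,0]

```text
clock: 13.6
tool_pos: [0.562, 0.2981, 0.131]
orientation: [180.0, -0.1, -8.4]
force: [0.1, -0.7, 2.3]
opening: 0.0101
gripper_force: 30.0
```

Emit:
move_arm:
  moves: [0,0,0,0.08,0,0,0,0,0,0,0,0,0,0]

```text
clock: 13.8
tool_pos: [0.562, 0.2981, 0.1308]
orientation: [180.0, -0.1, -8.4]
force: [-2.5, -1.6, 6.0]
opening: 0.0098
gripper_force: 30.0
```

```bash
python3 - <<'E'
from h import *
show()
E
```

```text
t 13.80 x 0.5129 lat 0.3764 z 0.1308 [ 1.7999e+02 -1.1000e-01 -8.3500e+00] F ex -2.2 ey -1.9 z 6.0 [-0.73  0.67 -0.03] op 0.0098 gf 30.0
```

A hard stop at about 0.131. I'll press gently to about 20 N to confirm it.

Emit:
move_arm:
  moves: [0,0,0,0.12,0,0,0,0,0,0,0,0,0,0]

```text
clock: 14.0
tool_pos: [0.5618, 0.2982, 0.1301]
orientation: [-180.0, -0.1, -8.3]
force: [-4.6, -2.3, 9.3]
opening: 0.0098
gripper_force: 30.0
```

Emit:
move_arm:
  moves: [0,0,0,0.1,0,0,0,0,0,0,0,0,0,0,0,0,0,0,0,0,0]

```text
clock: 14.3
tool_pos: [0.5616, 0.2983, 0.1292]
orientation: [-180.0, -0.1, -8.3]
force: [-6.3, -1.0, 11.0]
opening: 0.0101
gripper_force: 30.0
```

```bash
python3 - <<'E'
from h import *
show(); p,d=snap('wrist')
W=cloud('wrist'); X=W[...,:2]@EX; L=W[...,:2]@EY; Z=W[...,2]
m=(X>.535)&(X<.546)&(abs(L-.3777)<.033)&(Z>.11); print('plate top z',np.percentile(Z[m],[5,50,95]),m.sum())
m=(Z>.164)&(Z<.178)&(X>.54)&(X<.60)&(abs(L-.3777)<.055); print('chan',np.median(Z[m]))
s,_=snap('scene'); pp=proj('scene',S2W(.545,.3777,.09)).round()[0].astype(int); print(pp)
c=s[pp[1]-55:pp[1]+45,pp[0]-50:pp[0]+50,::-1]
im=np.hstack([cv2.convertScaleAbs(cv2.resize(c,(400,400),interpolation=cv2.INTER_CUBIC),alpha=2),cv2.resize(p[...,::-1],(400,400))]); cv2.imwrite('pics/f.png',im)
E
```

```text
t 14.30 x 0.5125 lat 0.3765 z 0.1292 [-1.7999e+02 -1.0000e-01 -8.3400e+00] F ex -6.1 ey -1.9 z 11.0 [-0.66  2.02 -0.05] op 0.0101 gf 30.0
plate top z [0.20098754 0.2214702  0.23331482] 30262
chan 0.17065444337954105
[278 178]
```

View pics/f.png

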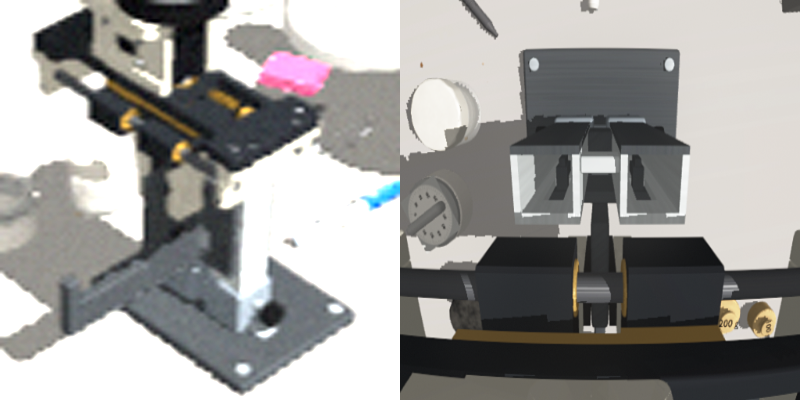

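The crop shows both claws inside the channels and the bracket hanging level. The last 2 mm yielded slightly, so I'll press a bit more and watch how z responds to force.

Emit:
move_arm:
  moves: [0,0,0,0.1,0,0,0,0,0,0,0,0,0,0,0,0,0,0,0,0,0]

```text
clock: 14.7
tool_pos: [0.5615, 0.2983, 0.1286]
orientation: [-180.0, -0.1, -8.3]
force: [-8.3, -1.7, 14.7]
opening: 0.0097
gripper_force: 30.0
```

Emit:
move_arm:
  moves: [0,0,0,0.1,0,0,0,0,0,0,0,0,0,0,0,0,0,0,0,0,0]

```text
clock: 15.0
tool_pos: [0.5615, 0.2983, 0.1285]
orientation: [-180.0, -0.1, -8.3]
force: [-11.6, -2.6, 20.1]
opening: 0.0097
gripper_force: 30.0
```

```bash
python3 - <<'E'
from h import *
show(); snap('scene'); W=cloud('scene'); X=W[...,:2]@EX; L=W[...,:2]@EY; Z=W[...,2]
for a in np.arange(.415,.50,.008):
    m=(X>a)&(X<a+.008)&(abs(L-.3777)<.012)&(Z>.06)&(Z<.115)
    if m.sum()>3: print(a.round(3),m.sum(),'top',np.percentile(Z[m],[85,95]).round(4),'bottom',np.percentile(Z[m],[2]).round(4),'lat',np.median(L[m]).round(4))
m=(abs(Z-.01)<.004)&(X>.508)&(X<.53)&(abs(L-.3777)<.07); print('base z',np.median(Z[m]))
E
```

```text
t 15.00 x 0.5124 lat 0.3765 z 0.1285 [-1.7998e+02 -1.2000e-01 -8.3200e+00] F ex -11.1 ey -4.3 z 20.1 [-1.07  3.7  -0.04] op 0.0097 gf 30.0
0.415 50 top [0.103  0.1049] bottom [0.0631] lat 0.3747
0.423 22 top [0.0957 0.1038] bottom [0.0631] lat 0.374
0.431 19 top [0.0841 0.0864] bottom [0.0633] lat 0.3734
0.439 22 top [0.0849 0.0862] bottom [0.0625] lat 0.3737
0.447 21 top [0.0847 0.0871] bottom [0.0629] lat 0.3733
0.455 21 top [0.0861 0.0868] bottom [0.0637] lat 0.3735
0.463 16 top [0.0853 0.0865] bottom [0.0638] lat 0.3737
0.471 23 top [0.0853 0.0868] bottom [0.0642] lat 0.3739
0.479 19 top [0.0857 0.0869] bottom [0.0645] lat 0.3733
0.487 43 top [0.1087 0.1126] bottom [0.0623] lat 0.3753
0.495 31 top [0.1063 0.1102] bottom [0.0631] lat 0.3732
base z 0.011057691138148473
```

It stopped hard at bracket z of about 58.5 mm, as expected for home. I'll unload, open, back off upward, and inspect.

Emit:
move_arm:
  moves: [0,0,0,-0.15,0,0,0,0,0,0,-0.15,0,0,0,0,0,0,0,0,0,0]

```text
clock: 15.35
tool_pos: [0.5616, 0.2983, 0.1289]
orientation: [180.0, -0.1, -8.4]
force: [-3.0, -0.6, 4.7]
opening: 0.0098
gripper_force: 30.0
```

Emit:
move_arm:
  moves: [3,0,0,0,0,0,0,3,0,0,0,0,0,0,3,0,0,0,0,0,0,4,0,0,0,0,0,0,4,0,0,0,0,0,0,4,0,0,0,0,0,0]

```text
clock: 15.95
tool_pos: [0.5615, 0.2982, 0.1285]
orientation: [180.0, -0.0, -8.4]
force: [-0.3, -0.4, 0.1]
opening: 0.0397
gripper_force: 0.0
```

```bash
python3 - <<'E'
from h import *
show()
R=(Ro.from_euler('z',-8.33,degrees=True)*Ro.from_euler('y',-35,degrees=True)*Ro.from_euler('x',180,degrees=True)).as_matrix()
o=ctrl.get_obs(); p=o['tool_pos']+[0,0,.11]; plan(p,o['orientation'],6,4)
plan(S2W(.36,.3777,.29),R,8,4,start=(p,o['orientation']))
E
```

```text
t 15.95 x 0.5124 lat 0.3764 z 0.1285 [ 1.7997e+02 -3.0000e-02 -8.3700e+00] F ex -0.2 ey -0.5 z 0.1 [-0.07 -0.03  0.  ] op 0.0397 gf 0.0
6 rows of [4, 0.0, 0.0, -1.83, 0.0, 0.0, 0.0] |d| 1.83 rot 0.0
8 rows of [4, -1.69, -0.02, -1.14, 0.0001, 0.0763, -0.0001] |d| 2.04 rot 4.4
```

Emit:
move_arm:
  moves: [4,0,0,-1,0,0,0,4,0,0,-2,0,0,0,4,0,0,-2,0,0,0,4,0,0,-2,0,0,0,4,0,0,-2,0,0,0,4,0,0,-2,0,0,0]

```text
clock: 16.55
tool_pos: [0.5615, 0.2982, 0.2404]
orientation: [-180.0, -0.1, -8.4]
force: [-0.3, 0.4, 0.2]
opening: 0.0399
gripper_force: 0.0
```

Emit:
move_arm:
  moves: [4,-1.69,0,-1.14,0,0.0763,0,4,-1.69,0,-1.14,0,0.0763,0,4,-1.69,0,-1.14,0,0.0763,0,4,-1.69,0,-1.14,0,0.0763,0,4,-1.69,0,-1.14,0,0.0763,0,4,-1.69,0,-1.14,0,0.0763,0,4,-1.69,0,-1.14,0,0.0763,0,4,-1.69,0,-1.14,0,0.0763,0]

```text
clock: 17.35
tool_pos: [0.4103, 0.3207, 0.2917]
orientation: [-179.8, -35.3, -8.5]
force: [0.1, 0.0, -0.1]
opening: 0.0402
gripper_force: 0.0
```

Emit:
move_arm:
  moves: [4,0,0,0,0,0,0,4,0,0,0,0,0,0,4,0,0,0,0,0,0]

```text
clock: 17.65
tool_pos: [0.4113, 0.3208, 0.2908]
orientation: [-179.9, -35.0, -8.4]
force: [-0.4, -0.3, 0.1]
opening: 0.0399
gripper_force: 0.0
```

```bash
python3 - <<'E'
from h import *
show(); p,d=snap('wrist')
W=cloud('wrist'); X=W[...,:2]@EX; L=W[...,:2]@EY; Z=W[...,2]
m=(X>.538)&(X<.5475)&(abs(L-.3777)<.034)&(Z>.10)&(Z<.16); print('plate z top',np.percentile(Z[m],[50,90,98]))
m=(Z>.164)&(Z<.178)&(X>.54)&(X<.60)&(abs(L-.3777)<.055); print('chan',np.median(Z[m]))
m=(X>.485)&(X<.535)&(abs(L-.3777)<.012)&(Z>.13)&(Z<.17); print('web top',np.percentile(Z[m],[10,50,90]))
m=(X>.43)&(X<.48)&(abs(L-.3777)<.012)&(Z>.07)&(Z<.1); print('arm top',np.median(Z[m]))
pp=proj('wrist',S2W(.54,.3777,.09))[0].round().astype(int); print(pp)
c=p[max(0,pp[1]-45):pp[1]+45,pp[0]-50:pp[0]+50,::-1]; cv2.imwrite('pics/g.png',cv2.convertScaleAbs(cv2.resize(c,(666,600),interpolation=cv2.INTER_CUBIC),alpha=2))
E
```

```text
t 17.65 x 0.3604 lat 0.3770 z 0.2908 [-179.93  -34.98   -8.43] F ex -0.3 ey -0.4 z 0.1 [0.24 1.81 0.01] op 0.0399 gf 0.0
plate z top [0.12611089 0.15566156 0.15884259]
chan 0.16989199277704947
web top [0.14285427 0.15252185 0.15370059]
arm top 0.08186999165427095
[256 131]
```

View pics/g.png

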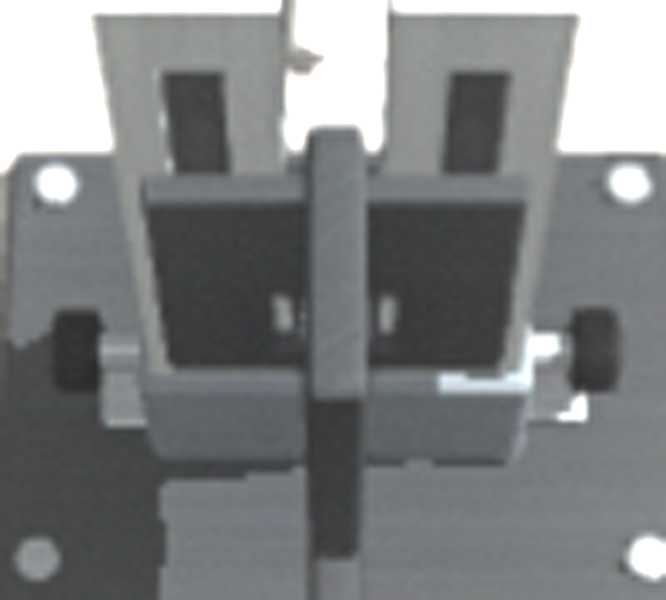

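The crop shows the bracket centred and hooked: web top at (337,140), window edges at (283,313) and (388,313), and slot tops still visible above. The web top is 17.2 mm below the channel tops, against 17 mm expected when home. I've used all my picture views, so I'll check the nose with depth numbers.

```bash
cat > nose.py <<'E'
from h import *
def run(n='wrist'):
    W=cloud(n); g=load(n)['p'].mean(-1); X=W[...,:2]@EX; L=W[...,:2]@EY-.3772; Z=W[...,2]
    m=(X>.525)&(X<.60)&(abs(L)<.0125)&(Z>.05)&(Z<.10)
    print('n',m.sum())
    v,u=np.where(m); 
    for r in range(v.min(),v.max()+1):
        print(r,' '.join('%+.0f:%.0f/%.0f(%d)'%(L[r,c]*1e3,(X[r,c]-.5472)*1e3,Z[r,c]*1e3,g[r,c]) for c in u[v==r] if abs(L[r,c])>.0048))
if __name__=='__main__':
    run()
    W=cloud('wrist');X=W[...,:2]@EX;L=W[...,:2]@EY-.3772;Z=W[...,2]
    for a in np.arange(.415,.535,.01):
        m=(X>a)&(X<a+.01)&(abs(L)<.004); print(a.round(3),np.percentile(Z[m],[50,90]).round(4) if m.sum() else '')
    # close side view pose: roll the tool so that the camera looks sideways
    R=(Ro.from_euler('z',-8.33,degrees=True)*Ro.from_euler('y',-35,degrees=True)*Ro.from_euler('x',180+25,degrees=True)).as_matrix()
    m=vision.camera_model('wrist'); T=np.array(m['cam_to_world']); o=ctrl.get_obs(); Rt=Ro.from_euler('xyz',o['orientation'],degrees=True).as_matrix()
    c=Rt.T@(T[:3,3]-o['tool_pos']); zc=Rt.T@T[:3,2]; print('cam in tool',c.round(3),zc.round(3))
E
python3 nose.py
```

```text
n 154
104 -9:27/99(108)
105 -9:26/98(112)
106 +10:27/95(155) -9:25/97(111)
107 +10:25/94(136) -9:24/97(96)
108 +10:24/94(102) -9:22/97(69)
109 +10:23/94(71) -9:21/96(57)
110 +10:21/94(58) -9:20/95(61)
111 +10:21/92(51) +8:23/88(49) +7:24/87(41) -6:24/87(49) -7:24/87(49) -8:18/97(63)
112 
113 
114 
115 
116 
117 
118 
119 
120 
121 
122 
123 
124 
125 
126 
127 +12:-7/99(30) +9:-7/100(29) +7:-7/100(30) -6:-7/100(34) -7:-7/99(29) -8:-7/99(30) -9:-7/100(29) -11:-7/99(30) -12:-7/99(29)
128 +12:-7/97(30) +11:-7/97(30) +9:-7/97(30) +8:-7/97(29) +7:-7/97(29) -6:-7/97(34) -7:-7/97(28) -8:-7/97(30) -10:-7/96(29) -11:-7/97(31) -12:-8/98(31)
129 +12:-8/96(31) +11:-7/95(30) +9:-7/94(30) +8:-7/94(29) +7:-7/94(30) -6:-7/94(35) -7:-7/95(29) -8:-8/95(30) -10:-7/94(30) -11:-7/93(30) -12:-8/95(30)
130 +12:-0/79(47) +11:0/79(48) +10:1/78(38) +9:5/70(29) +7:0/79(33) -6:1/78(39) -8:4/71(32) -9:0/78(44) -10:-1/80(46) -11:-1/80(36) -12:-7/91(29)
131 +12:0/76(58) +11:-0/77(70) +10:-1/77(55) +9:4/68(32) +7:-1/77(40) -6:-0/77(45) -8:4/70(35) -9:-0/77(59) -10:1/75(66) -11:-0/77(46) -12:-7/89(31)
132 +11:-0/74(
[... 770 characters left out ...]
8 +11:-5/67(33) +10:-5/66(33) +9:-5/67(32) +7:-5/66(32) -6:-5/66(38) -8:-5/66(33) -9:-5/67(34) -10:-6/67(33) -11:-7/69(31)
139 +11:-7/66(30) +10:-7/67(29) +9:-6/65(29) +7:-6/64(28) -6:-6/66(35) -8:-6/66(28) -9:-7/66(30) -10:-6/65(29) -12:-6/65(29)
140 +11:-7/63(31) +10:-6/62(30) +9:-6/63(30) +7:-6/63(29) -6:-6/63(35) -8:-6/62(29) -9:-6/63(31) -12:-7/63(31)
0.415 [0.0867 0.1017]
0.425 [0.0809 0.0822]
0.435 [0.0818 0.0828]
0.445 [0.0819 0.0828]
0.455 [0.0821 0.0832]
0.465 [0.0824 0.0835]
0.475 [0.0829 0.0836]
0.485 [0.1286 0.1519]
0.495 [0.1524 0.1534]
0.505 [0.1529 0.1536]
0.515 [0.153 0.154]
0.525 [0.1533 0.1541]
0.535 [0.1534 0.1543]
cam in tool [ 0.076 -0.001 -0.15 ] [-0.28  -0.001  0.96 ]
```

The nose reads fully out: its bevel runs from the face to -4 or -5 mm at z 77→69, directly above the bar top at z of about 66.5. Everything is released and clear, so I'm handing in.

```bash
python3 -c "
from plant import ctrl
print(ctrl.close_job())"
```

```text
the job is handed in; nothing more can be done
None
```

The bracket is hooked into both slots and fully home, with the catch snapped out over its bar; it is released, no other object was touched, and force readings peaked at about 23 N, so I handed the job in at about 18 s.

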